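Finish the slat tower and cock the striker

ROBOT

A 6-joint arm with a two-finger parallel gripper is mounted at the origin on the work surface. World frame = base frame: x ahead of the robot, y to its left, z up, the work surface at z = 0. Lengths are in mm, angles in rad, forces in N, time in s.
With the tool pointing down it reaches from about 275 to 825 mm from the base axis. Payload 4.9 kg.
Tool frame: the origin (TCP) lies at the very end of the fingers, on their centre line; the grasp point (between the pads) lies 19 mm behind it; z points along the fingers, y is the direction in which the jaws open and shut (so a half turn about z gives the same grasp; the last joint's range is limited). The gripper opens to 85 mm and grips with 20 to 120 N. Pads are 22 mm wide; open, the fingers measure 114 mm over their backs; the gripper's body (76 mm by 85 mm) begins 54 mm behind the grasp point. The pads swing forward as they close: fully open they stand 13 mm farther back than shut.
Start: joints at [-1.257, 0.326, -0.193, 1.052, 0, 1.437], TCP at [238.155, -495.783, 231.281] pointing down, gripper open.
Joint ranges: [-2.65, 2.65], [-0.97, 1.79], [-1.3, 1.35], [-1.93, 2.1], [-1.47, 1.37], [-3.14, 3.14]. Speed limits (rad/s): [2.57, 2.57, 3.14, 3.14, 3.14, 3.14].

INTERFACE

Orientations are given as [roll, pitch, yaw] about the fixed x, y, z axes, in that order (R = Rz(yaw) Ry(pitch) Rx(roll)).
In Python, from bench import bot, solve_ik, imaging gives the robot as it stands. Calls block until the motion is done:
- bot.move_ptp(position, orientation): joint-space move of the TCP to a pose.
- bot.movel(position, rot=None, max_speed=150, threshold=None): straight line of the TCP; rot=None keeps the orientation; max_speed is the mean speed in mm/s. With threshold (N) it stops when the force on the tool has changed by that much, and returns True; else False.
- bot.move_j(angles): joint-space move.
- bot.grip(opening, effort=None): opening from 0.0 (shut) to 1.0 (fully open); effort is the grip in N (None keeps the last); returns when the fingers have stopped.
- bot.dwell(seconds).
- solve_ik(position, orientation): joint angles nearest the present ones, or None.
- bot.get_state(): the state.
- imaging.capture(name): name is "scene" or "top"; returns the picture (400x640x3 uint8, blue, green, red); there is no depth.
- imaging.camera_model(name): a dict with "K" (3x3 intrinsics, pixels), "position" and "rotation" of the camera in the world. Camera axes: x right, y up, looking along -z (the intrinsics and any distortion apply to the point x, -y, -z); pixel columns grow to the right and rows downward; lengths in mm; the calibration is good to about 2 mm. A picture is of the moment at which its call begins. camera_model takes no time and is no camera call.
A pose or a line that the arm cannot do raises bot.IKError and nothing moves.
- bot.sign_off(): hands the job in, once; it reports no verdict.
The state is a dict: "t": time; "qpos": joint angles; "joint_velocities": joint speeds; "effort": joint torques, N m; "tcp_pos": TCP position; "orientation": TCP orientation; "contact_force": force on the tool from outside, world axes, zero at the start; "wrist_torque": the same for the moment, N m; "opening": opening from 0.0 (shut) to 1.0 (fully open).
Only numpy, scipy, OpenCV 4.12 (cv2) and the standard library are available. Lean on these libraries where they do the work, as an engineer would, in place of code of your own. Each camera call takes 0.05 s, during which the arm holds its last target. There are 200 camera calls.

TASK

Finish the little tower for the impact test: lay the two wooden slats lying loose on the bench crosswise on top of its second layer as the third layer, each centred right above one of the two bottom slats and let go, without shifting the slats already there. Then, with the fingers on the red post, swing the spring-loaded striker arm away from the tower until it is fully wound at its stop, and finish while still holding it there. Leave the tower standing and the other things on the bench where they are.

Things in the scene. Friction and masses are not known exactly. Their poses are not given: they have to be found in the camera images.
- slat_a: loose pale wooden slat 110 x 20 x 14 mm, 18 to 31 g, long along its own x, z up; origin at the centre of its underside; it starts flat on the table
- slat_b: loose pale wooden slat 110 x 20 x 14 mm, 18 to 31 g, long along its own x, z up; origin at the centre of its underside, just like the other; it starts flat on the table
- plate: fixed square black target plate 130 x 130 x 10 mm carrying the started tower; origin at the centre of its underside (table level), z up. Bottom-layer slats run along its x, centred at y = +36 and -36 mm, undersides at z = 10 mm; the second layer runs along its y, centred at x = +36 and -36 mm, undersides at z = 24 mm, tops at 38 mm. The missing third layer runs along x again, right above the bottom layer (y = +36 and -36 mm), undersides at z = 38 mm
- low_a: pale wooden slat 110 x 20 x 14 mm, 18 to 31 g, long along its own x, z up; origin at the centre of its underside; loose, already in the tower, bottom layer
- low_b: pale wooden slat 110 x 20 x 14 mm, 18 to 31 g, long along its own x, z up; origin at the centre of its underside; loose, already in the tower, bottom layer
- mid_a: pale wooden slat 110 x 20 x 14 mm, 18 to 31 g, long along its own x, z up; origin at the centre of its underside; loose, already in the tower, second layer
- mid_b: pale wooden slat 110 x 20 x 14 mm, 18 to 31 g, long along its own x, z up; origin at the centre of its underside; loose, already in the tower, second layer
- rig: fixed blue base (90 mm along its x, 150 mm along its y, 10 mm thick) with the striker's pivot; origin on the vertical pivot axis at table level, z up. The spring and hub on the axis reach 83 mm high, radius about 20 mm. A thin steel stop pillar with a black rubber sleeve, 58 mm high, stands on it 67 mm from the axis
- striker (a joint): angle (rad) of the flat aluminium striker arm about the vertical pivot. At 0, the spring's rest, the arm points along the rig's -x; it grows clockwise seen from above, away from the tower, so the arm points in the rig's direction (-cos q, sin q). It is fully wound against the stop pillar at 1.2; the spring (0.6 N m/rad) takes about 6 N at the post there and throws the arm back towards the tower (as far as -0.6) if let go
- grip_post: upright round red post, 14 mm diameter and 48 mm high, turning freely about its own axis like a roller handle, on the free end of the striker arm, 120 mm from the pivot axis; from the arm's top at 52 mm above the table up to 100 mm; origin at the centre of the post's foot (52 mm above the table)
- post_mid (a point): point on the red post's axis at mid height, 76 mm above the table
- weight: bystander: brass 300 g weight with a thin stem and knob, 44 mm across, 56 mm high; origin at the centre of its underside
- tape: bystander: red ring of tape lying flat, 60 mm across, 20 mm high; origin at the centre of its underside
- stopwatch: bystander: black round stopwatch lying flat, 54 mm across, 14 mm high, with a crown; origin at the centre of its underside
- beaker: bystander: glass beaker, up to 64 mm across, 85 mm high; origin at the centre of its underside
- eraser: bystander: blue board eraser, 50 x 110 x 30 mm; origin at the centre of its underside
- ruler: bystander: yellow plastic ruler lying flat, 26 x 210 x 5 mm, long along its own y; origin at the centre of its underside
Things that resemble listed ones, but are neither listed nor needed, are in the scene too. What is shaped like the slat_a but pink is not meant.

How it is judged:
By the outcome, as a careful person would: the job done as asked, in the order asked, and still so for the second after the job is handed in, while the arm keeps its last pose, push and grip.
It also fails if it takes over 72 s, if anything falls off the work surface, if the arm or the gripper's body presses on something with over 40 N, if the wrist force passes 120 N, or if a joint passes its speed limit or range.

## Working session

There is one attempt and no reset: what is moved stays moved. The work goes in short steps, each a Python script; the robot and the scene stay as the last script left them, time stands still between calls to the robot, and variables do not carry over. Pictures are saved under pics/ and viewed, about 8 in all and at most 12, crops included, and the job is handed in when it is done.

```bash
mkdir -p pics; ls; python3 - <<'E'
from bench import bot, imaging
import cv2
for n in("scene","top"):
    cv2.imwrite(f"pics/{n}0.png",imaging.capture(n)); print(imaging.camera_model(n))
s=bot.get_state(); print(s["t"],s["orientation"],s["contact_force"])
E
```

```text
pics
{'K': array([[440.83132786,   0.        , 322.63306746],
       [  0.        , 440.83132786, 194.9240527 ],
       [  0.        ,   0.        ,   1.        ]]), 'position': array([1131.05172284,  272.57087626,  902.74126029]), 'rotation': array([ 6.74266820e-01, -1.96657717e-03,  2.03329000e+00])}
{'K': array([[466.14475975,   0.        , 315.35235886],
       [  0.        , 466.14475975, 203.58950915],
       [  0.        ,   0.        ,   1.        ]]), 'position': array([ 382.25538374,  -38.64353564, 1477.53130073]), 'rotation': array([ 0.12121426,  0.02884778, -1.59670425])}
0.1 [-3.14008652e+00 -1.73450586e-04  4.47789119e-01] [-0.18244972 -0.34940343  0.14529772]
```

View pics/top0.png

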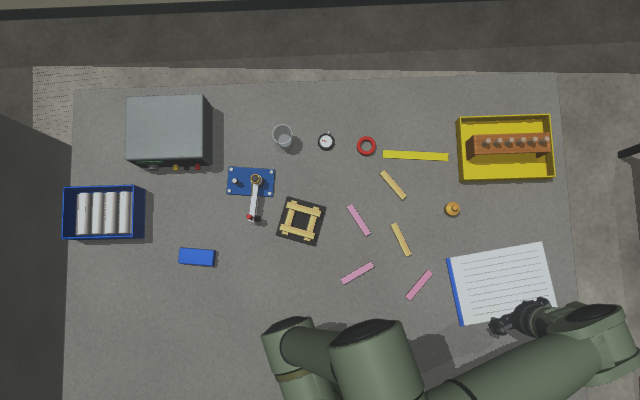

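View pics/scene0.png

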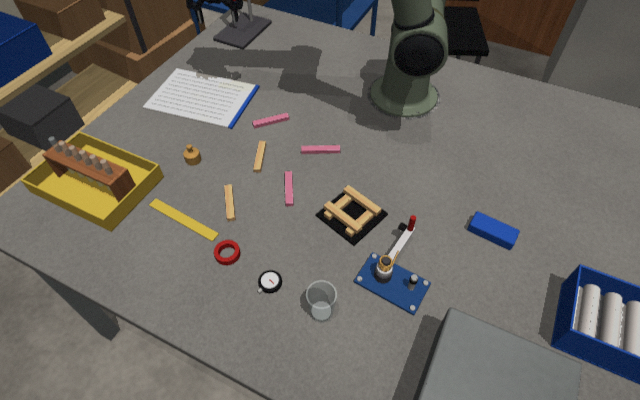

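```bash
cat > h.py <<'E'
import numpy as np, cv2
from scipy.spatial.transform import Rotation as R
from bench import bot, solve_ik, imaging
CM={n:imaging.camera_model(n) for n in("scene","top")}
def ray(n,uv):
    c=CM[n]; uv=np.atleast_2d(uv).astype(float); K=c["K"]
    d=np.c_[(uv[:,0]-K[0,2])/K[0,0],-(uv[:,1]-K[1,2])/K[1,1],-np.ones(len(uv))]
    return c["position"],R.from_euler("xyz",c["rotation"]).apply(d)
def cast(n,uv,z):
    p,d=ray(n,uv); return (p+d*((z-p[2])/d[:,2:]))[:,:2]
def proj(n,P):
    c=CM[n]; q=R.from_euler("xyz",c["rotation"]).inv().apply(np.atleast_2d(P)-c["position"])
    return np.c_[c["K"][0,2]-c["K"][0,0]*q[:,0]/q[:,2],c["K"][1,2]+c["K"][1,1]*q[:,1]/q[:,2]]
def tri(uvs):
    A=np.zeros((3,3));b=np.zeros(3)
    for n,uv in uvs.items():
        p,d=ray(n,uv); d=d[0]/np.linalg.norm(d[0]); M=np.eye(3)-np.outer(d,d); A+=M;b+=M@p
    return np.linalg.solve(A,b)
def blobs(n,img,lo,hi,z,amin=40,up=4):
    big=cv2.resize(img,None,fx=up,fy=up,interpolation=cv2.INTER_CUBIC)
    m=cv2.inRange(cv2.cvtColor(big,cv2.COLOR_BGR2HSV),np.array(lo),np.array(hi))
    m=cv2.morphologyEx(m,cv2.MORPH_OPEN,np.ones((3,3)))
    out=[]
    for c in cv2.findContours(m,cv2.RETR_EXTERNAL,cv2.CHAIN_APPROX_NONE)[0]:
        if cv2.contourArea(c)<amin*up*up: continue
        uv=(c[:,0]+.5)/up-.5
        w=cast(n,uv,z).astype(np.float32); (cx,cy),(a,b),t=cv2.minAreaRect(w)
        if a<b: a,b,t=b,a,t+90
        out.append((uv.mean(0).round(1),np.round([cx,cy,a,b],1),round((t+90)%180-90,1)))
    return out
E
python3 - <<'E'
from h import *
S={n:cv2.imread(f"pics/{n}0.png") for n in("scene","top")}
for n,pts in {"top":[(393,185),(401,239),(302,205),(320,220),(300,235),(284,217),(402,155),(360,220),(318,240),(250,170)],"scene":[(260,155),(229,200),(350,209)]}.items():
    hsv=cv2.cvtColor(S[n],cv2.COLOR_BGR2HSV); print(n,[tuple(map(int,hsv[v,u])) for u,v in pts])
for n in S:
    print(n)
    for o in blobs(n,S[n],(12,60,150),(24,170,255),14): print(*o)
a=cv2.resize(S["top"][150:260,215:335],None,fx=6,fy=5,interpolation=cv2.INTER_CUBIC)
a=cv2.resize(S["top"][155:255,220:330],(440,400),interpolation=cv2.INTER_CUBIC)
b=cv2.resize(S["scene"][180:320,315:440],(357,400),interpolation=cv2.INTER_CUBIC)
cv2.imwrite("pics/c1.png",np.hstack([a,b]))
E
```

```text
top [(24, 100, 192), (23, 102, 192), (19, 96, 128), (15, 9, 60), (21, 101, 149), (60, 4, 60), (29, 182, 191), (164, 64, 192), (30, 10, 123), (108, 162, 142)]
scene [(20, 103, 206), (18, 106, 204), (135, 57, 18)]
scene
[390.6 261.6] [597.9 181.9  65.9  19.4] -0.1
[184.9 220.1] [ 715.9 -319.7  208.3   27.1] 85.2
[347.8 211.8] [508.   36.  113.8  66.5] 72.5
[362.  198.3] [458.8  51.6 114.2  21.8] 72.6
[228.8 200.9] [ 618.4 -248.9  112.6   21.1] 37.6
[190.8 152.7] [ 524.6 -438.9   42.9   40.9] -41.0
[259.1 154.6] [ 444.  -265.7  112.1   21. ] 23.1
[ 91.  160.4] [ 608.2 -657.6  522.5  331.4] 0.1
[134.8  55.9] [ 237.7 -897.1   54.3   27.4] -80.1
[181.6  27.6] [  18.1 -861.9  112.3   22.6] -2.1
[59.6 52.7] [  324.4 -1157.4   555.7    89.5] -0.1
top
[401.8 238.3] [ 444.6 -268.5  109.8   13.2] 21.5
[299.6 224.8] [506.1  49.6 109.8  63.6] 70.4
[452.5 208.1] [ 534.7 -430.5   41.2   40.8] -47.1
[304.2 207.1] [555.   35.4 110.7  19.5] 70.7
[394.  183.6] [ 618.5 -249.9  109.1   13.7] 37.9
[492.2 150.3] [ 726.3 -581.6  140.3   36.6] -89.9
[538.8 148.5] [ 726.9 -701.3   92.3   39. ] -88.6
[499.6 136.3] [ 755.7 -588.6  153.9   26.2] 90.0
```

View pics/c1.png

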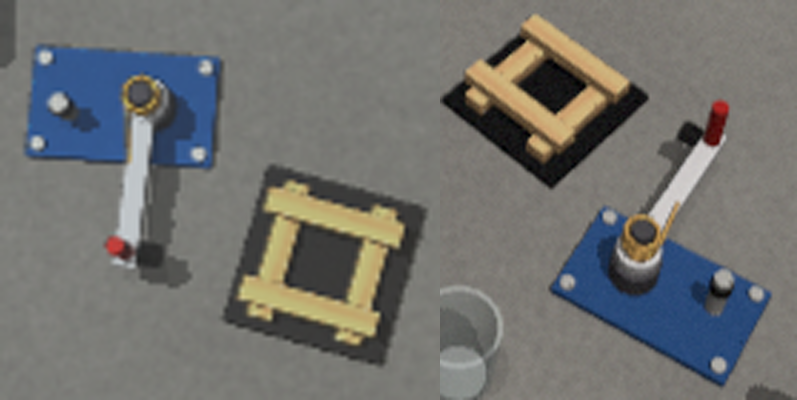

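The tower sits at about (302,221) in the top view, with the pale loose slats at (394,184) and (402,239). The striker arm runs from the hub at (255,179) to the post at (249,217), and the stop pillar is at (235,181), so winding goes image-left (+y). I'll take one refined measurement next.

```bash
python3 - <<'E'
from h import *
S={n:cv2.imread(f"pics/{n}0.png") for n in("scene","top")}
for n in S:
    print(n,"wood z14 / z38")
    for v in (150,175):
      for z in (14,38):
        for o in blobs(n,S[n],(12,60,v),(27,150,255),z):
            x,y,a,b=o[1]
            if 95<a<125 and b<30: print(v,z,*o)
    # plate: dark pixels near the tower
    big=cv2.resize(S[n],None,fx=4,fy=4,interpolation=cv2.INTER_CUBIC)
    hsv=cv2.cvtColor(big,cv2.COLOR_BGR2HSV)
    c=proj(n,[506,36,10])[0]; roi=np.zeros(hsv.shape[:2],np.uint8); cv2.circle(roi,tuple(int(x*4) for x in c),160 if n=="top" else 190,255,-1)
    m=cv2.inRange(hsv,(0,0,0),(180,255,85 if n=="top" else 50))&roi
    m=cv2.morphologyEx(m,cv2.MORPH_OPEN,np.ones((7,7)))
    k,l,st,_=cv2.connectedComponentsWithStats(m); 
    ok=[i for i in range(1,k) if st[i,4]>300]; print("dark comps",[tuple(map(int,st[i])) for i in ok])
    ys,xs=np.nonzero(np.isin(l,ok)); w=cast(n,np.c_[(xs+.5)/4-.5,(ys+.5)/4-.5],10).astype(np.float32)
    print("plate",cv2.minAreaRect(w))
    print("blue",[o for o in blobs(n,S[n],(100,120,60),(118,255,255),10,100) if 120<o[1][2]<175])
    # red
    m=cv2.inRange(hsv,(0,150,70),(6,255,255))|cv2.inRange(hsv,(172,150,70),(180,255,255))
    for cc in cv2.findContours(m,cv2.RETR_EXTERNAL,cv2.CHAIN_APPROX_NONE)[0]:
        if cv2.contourArea(cc)>150: print("red",(cv2.boundingRect(cc)[0]/4,cv2.boundingRect(cc)[1]/4),np.array(cv2.minAreaRect(cc)[0])/4,np.array(cv2.minAreaRect(cc)[1])/4)
print("hub",tri({"top":(254.75,179),"scene":(385.7,261.5)}),cast("top",(254.75,179),83),cast("scene",(385.7,261.5),83))
print("pillar", tri({"top":(234.7,180.7),"scene":(315+(722-440)*.35,180+278*.35)}))
E
```

```text
scene wood z14 / z38
150 14 [362.  198.3] [458.8  51.6 114.2  21.8] 72.6
150 14 [228.8 200.9] [ 618.4 -248.9  112.6   21.1] 37.6
150 14 [259.1 154.6] [ 444.  -265.7  112.1   21. ] 23.1
150 14 [181.6  27.6] [  18.1 -861.9  112.3   22.6] -2.1
150 38 [362.  198.3] [477.   57.5 111.1  21.2] 72.6
150 38 [228.8 200.9] [ 632.2 -234.8  109.5   20.6] 37.6
150 38 [259.1 154.6] [ 462.5 -251.1  109.    20.4] 23.1
150 38 [181.6  27.6] [  48.1 -831.3  109.3   22. ] -2.1
175 14 [362.1 198.4] [459.1  51.6 112.   19.8] 72.6
175 14 [228.8 200.8] [ 618.  -248.9  110.2   19.2] 37.8
175 14 [259.1 154.7] [ 444.2 -265.5  108.    18.9] 23.2
175 38 [362.1 198.4] [477.2  57.5 109.   19.2] 72.6
175 38 [228.8 200.8] [ 631.9 -234.8  107.2   18.7] 37.8
175 38 [259.1 154.7] [ 462.7 -251.   105.1   18.4] 23.2
dark comps [(1330, 772, 47, 39, 646), (1373, 803, 90, 73, 3783), (1265, 837, 284, 144, 10704)]
plate ((514.7738647460938, 47.57124328613281), (130.52980041503906, 131.63365173339844), 72.58769989013672)
blue [(array([391.5, 281.9]), array([645.3, 205.4, 148.9,  90.6]), 84.4)]
red (214.0, 240.25) [227.17602539 
[... 537 characters left out ...]
8.9] [ 441.6 -260.6  106.7   18.1] 22.8
175 38 [302.1 207.8] [547.4  35.4 106.5  25.3] 72.9
175 38 [392.6 184. ] [ 612.7 -244.2  106.    18. ] 37.9
dark comps [(1104, 786, 201, 199, 8663), (1116, 828, 37, 68, 1301), (1165, 843, 76, 76, 4038)]
plate ((508.8304138183594, 46.52070999145508), (133.5789031982422, 132.09451293945312), 72.5903091430664)
blue [(array([251.7, 181.1]), array([640.6, 205.7, 148.4,  89.1]), 84.5)]
red (246.75, 214.75) [248.82502747 216.60002136] [4.02492237 3.46590519]
red (357.25, 136.5) [366.25  145.375] [17.75 18.  ]
hub [636.97654898 181.41138997  68.09724354] [[634.04395344 179.82392614]] [[646.08854337 182.32338917]]
pillar [636.4593783  247.29560819  51.11870331]
```

```bash
cat >> h.py <<'E'
C=np.array([510.2,46.6]); PY=np.deg2rad(-17.4); EY=np.array([-np.sin(PY),np.cos(PY)])
def pick(xy,deg):
    r=[np.pi,0,np.deg2rad(deg)]
    bot.grip(0.5,30); bot.move_ptp([*xy,90],r); bot.movel([*xy,3],max_speed=100)
    bot.grip(0.0,30); o=bot.get_state()["opening"]; bot.movel([*xy,110],max_speed=150); 
    print("grip",o,bot.get_state()["opening"],"t",bot.get_state()["t"])
E
python3 - <<'E'
from h import *
print("post",tri({"top":(248.8,216.6),"scene":(412.6,218)}),cast("top",(248.8,216.6),95))
pick((443.3,-265),23)
p=C-36*EY
bot.move_ptp([*p,90],[np.pi,0,PY]); s=bot.get_state(); print(s["t"],s["tcp_pos"],s["qpos"],s["orientation"])
I={n:imaging.capture(n) for n in("scene","top")}
for n in I: cv2.imwrite(f"pics/hov_{n}.png",I[n])
# predicted corners of slat top (TCP is 3 above underside -> top z=101)
ex=np.array([np.cos(PY),np.sin(PY)]); cs=[[*(p+a*55*ex+b*10*EY),101] for a,b in((1,1),(1,-1),(-1,-1),(-1,1))]
out=[]
for n in I:
    im=cv2.resize(I[n],None,fx=4,fy=4,interpolation=cv2.INTER_CUBIC)
    q=proj(n,cs); cv2.polylines(im,[((q+.5)*4-.5).astype(int)],True,(0,255,0),1)
    c=(proj(n,[*p,60])[0]*4).astype(int); out.append(im[c[1]-230:c[1]+230,c[0]-200:c[0]+200])
cv2.imwrite("pics/hov.png",np.hstack(out))
E
```

```text
post [518.83091133 197.02822727  91.797983  ] [[518.37655293 196.96394974]]
grip 0.2245478286205568 0.22464766297210798 t 4.0833
8.225 [499.48481069  12.15341623  90.03906257] [-1.23504849e-01  3.82108922e-01 -5.16557537e-01  6.72028468e-01
 -2.32829452e-05 -2.96116996e+00] [ 3.14158794e+00 -1.03932093e-04 -3.03927545e-01]
```

View pics/hov.png

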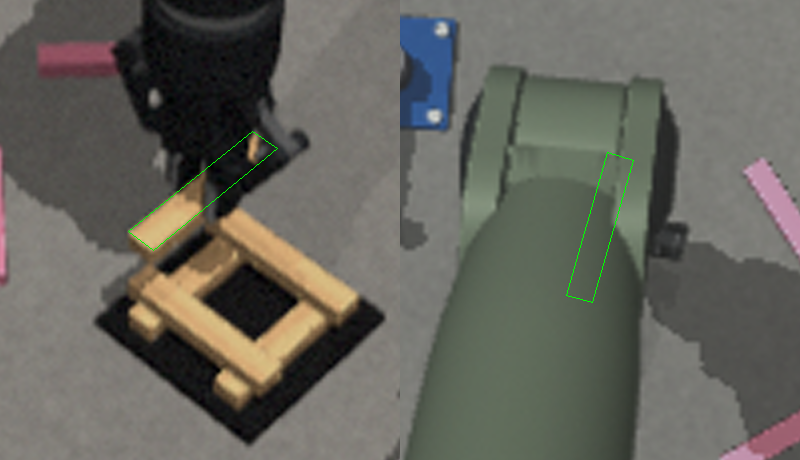

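The slat is held (19 mm opening). The scene view matches the predicted slat outline to under 1 px: left end at about (130,232)-(152,250) in the crop. I'll trust the scene camera for the tower centre.

```bash
sed -i 's/510.2,46.6/511.3,46.7/' h.py; cat >> h.py <<'E'
def place(p):
    bot.movel([*p,60],[np.pi,0,PY],max_speed=100); bot.movel([*p,44],max_speed=60)
    hit=bot.movel([*p,40],max_speed=8,threshold=2.5); s=bot.get_state(); print("hit",hit,s["tcp_pos"],s["contact_force"])
    bot.grip(0.42); bot.movel([*p,90],max_speed=120); print("t",bot.get_state()["t"])
def tower(tag):
    im=imaging.capture("scene"); cv2.imwrite(f"pics/{tag}_full.png",im)
    b=cv2.resize(im,None,fx=5,fy=5,interpolation=cv2.INTER_CUBIC)
    for s,col in((-1,(0,255,0)),(1,(255,0,255))):
        ex=np.array([np.cos(PY),np.sin(PY)])
        for z,sh in((52,1),(24,0)):
            q=proj("scene",[[*(C+s*36*EY+a*55*ex+c*10*EY),z] for a,c in((1,1),(1,-1),(-1,-1),(-1,1))])
            cv2.polylines(b,[((q+.5)*5-.5).astype(int)],True,col if sh else (255,255,0),1)
    c=(proj("scene",[*C,30])[0]*5).astype(int); cv2.imwrite(f"pics/{tag}.png",b[c[1]-200:c[1]+240,c[0]-260:c[0]+260])
E
python3 - <<'E'
from h import *
place(C-36*EY)
bot.move_ptp([560,-140,130],[np.pi,0,0.2])
tower("t1")
pick((617.5,-248.3),37.8)
E
```

```text
hit True [500.84965935  12.3175496   41.7912369 ] [0.50241405 0.94489755 4.25016058]
t 10.4417
grip 0.22862661736822387 0.21817565647764475 t 18.1
```

View pics/t1.png

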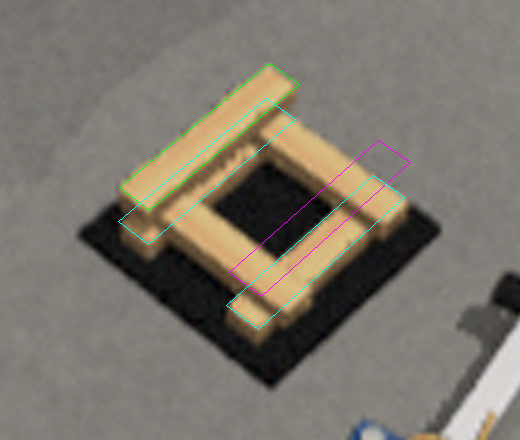

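```bash
python3 - <<'E'
from h import *
im=cv2.imread("pics/t1_full.png"); c=(proj("scene",[*C,30])[0]*10).astype(int)
b=cv2.resize(im,None,fx=10,fy=10,interpolation=cv2.INTER_CUBIC)
ex=np.array([np.cos(PY),np.sin(PY)])
def poly(cx,cy,hx,hy,z,col):
    q=proj("scene",[[*(C+(cx+a*hx)*ex+(cy+d*hy)*EY),z] for a,d in((1,1),(1,-1),(-1,-1),(-1,1))])
    cv2.polylines(b,[((q+.5)*10-.5).astype(int)],True,col,1)
poly(0,0,65,65,10,(255,255,255)); poly(0,0,65,65,0,(160,160,160))
for s in(-36,36): poly(0,s,55,10,24,(255,255,0)); poly(s,0,10,55,38,(0,0,255))
poly(0,-36,55,10,52,(0,255,0))
cv2.imwrite("pics/t1b.png",b[c[1]-290:c[1]+300,c[0]-390:c[0]+390])
E
```

```text
(no output)
```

View pics/t1b.png

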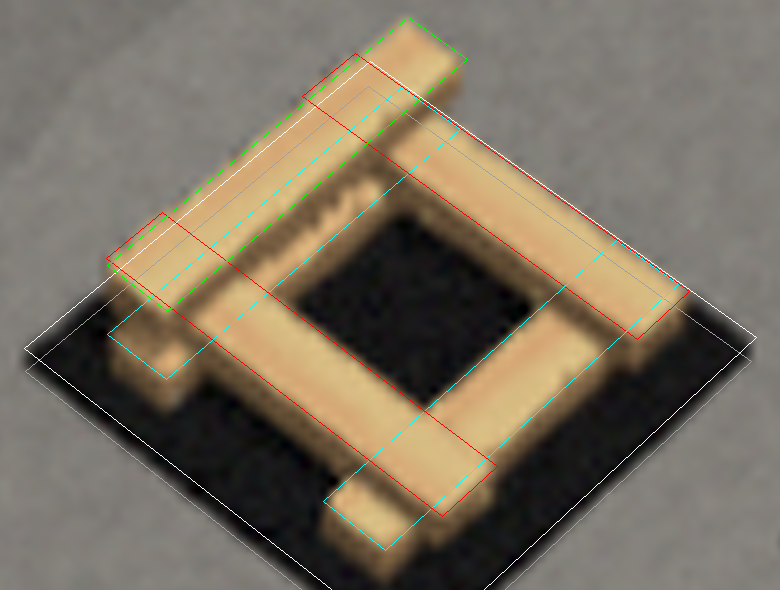

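The projected model fits the image to about 0.5 px: mid slat ends at (683,290) and (495,465), lower slat end at (325,502)-(387,548). Slat 1 landed right, so I'll place slat 2.

```bash
python3 - <<'E'
from h import *
p=C+36*EY
bot.move_ptp([*p,100],[np.pi,0,PY]); print(bot.get_state()["qpos"],bot.get_state()["opening"])
place(p)
bot.movel([*p,150],max_speed=200)
bot.move_ptp([430,220,170],[np.pi,0,PY])
tower("t2"); im=imaging.capture("top")
# pivot & post geometry
RY=np.deg2rad(-5.55); 
for q in (0,.4,.8,1.2):
    a=np.array([-np.cos(q),np.sin(q)]); c,s=np.cos(RY),np.sin(RY)
    pos=np.array([637,181.5])+120*np.array([c*a[0]-s*a[1],s*a[0]+c*a[1]]); print(q,pos.round(1))
    for d in (0,np.pi,-np.pi):
        j=solve_ik([*pos,58],[np.pi,0,RY-q+d]); print("  ",d,None if j is None else np.round(j,2))
t=cv2.resize(im[155:255,220:330],(484,440),interpolation=cv2.INTER_CUBIC)
a=cv2.imread("pics/t2.png"); cv2.imwrite("pics/t2c.png",np.hstack([a[:,:400],t])[:, :800])
print(bot.get_state()["t"])
E
```

```text
[ 1.40585428e-02  4.14360907e-01 -4.31271775e-01  7.25045973e-01
 -2.73997293e-05 -2.82354724e+00] 0.22044312599085647
hit True [522.37027846  81.07836868  41.95845068] [-0.68911176  0.22780243  4.92107077]
t 24.2917
0 [517.6 193.1]
   0 [ 0.22  0.51 -0.41  0.66  0.   -2.82]
   3.141592653589793 [ 0.22  0.51 -0.41  0.66  0.    0.32]
   -3.141592653589793 [ 0.22  0.51 -0.41  0.66  0.    0.32]
0.4 [531.5 238.7]
   0 [ 0.3   0.55 -0.32  0.7   0.   -2.35]
   3.141592653589793 [ 0.3   0.55 -0.32  0.7   0.    0.79]
   -3.141592653589793 [ 0.3   0.55 -0.32  0.7   0.    0.79]
0.8 [562.1 275.3]
   0 [ 0.34  0.62 -0.2   0.76  0.   -1.91]
   3.141592653589793 [ 0.34  0.62 -0.2   0.76  0.    1.23]
   -3.141592653589793 [ 0.34  0.62 -0.2   0.76  0.    1.23]
1.2 [604.5 297. ]
   0 [ 0.35  0.69 -0.05  0.83  0.   -1.5 ]
   3.141592653589793 [ 0.35  0.69 -0.05  0.83  0.    1.64]
   -3.141592653589793 [ 0.35  0.69 -0.05  0.83  0.    1.64]
25.55
```

View pics/t2.png

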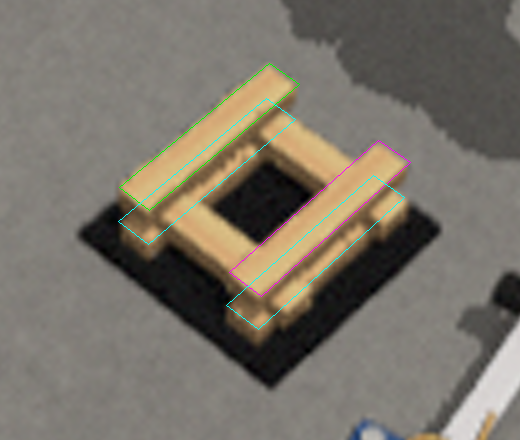

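View pics/t2_full.png

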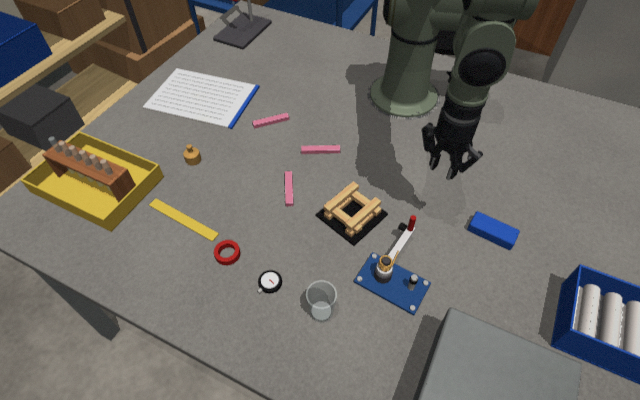

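Both third-layer slats sit on their predicted outlines and everything else is in place. Next is the striker.

```bash
cat >> h.py <<'E'
RY=np.deg2rad(-5.55); PIV=np.array([637.5,183.5])
def arc(q,r=120):
    a=RY-q; return PIV-r*np.array([np.cos(a),np.sin(a)]), [np.pi,0,a]
E
python3 - <<'E'
from h import *
print("head",tri({"top":(257.5,218),"scene":(402.5,226)}))
p,r=arc(0); print(p)
bot.grip(0.45,60)
bot.move_ptp([*p,135],r); hit=bot.movel([*p,62],max_speed=80,threshold=6)
print("hit",hit,bot.get_state()["tcp_pos"])
if not hit:
    bot.grip(0.0,60); s=bot.get_state(); print(s["opening"]*85,s["contact_force"],s["t"])
tower("g"); im=cv2.imread("pics/g_full.png"); cv2.imwrite("pics/gc.png",cv2.resize(im[160:310,320:480],(640,600),interpolation=cv2.INTER_CUBIC))
E
```

```text
head [517.90490629 178.48109416  46.86752362]
[518.06253862 195.10572356]
hit False [518.50284398 195.25333718  62.48625783]
12.52791114267088 [0.65747308 0.1129565  3.84179474] 27.65
```

View pics/gc.png

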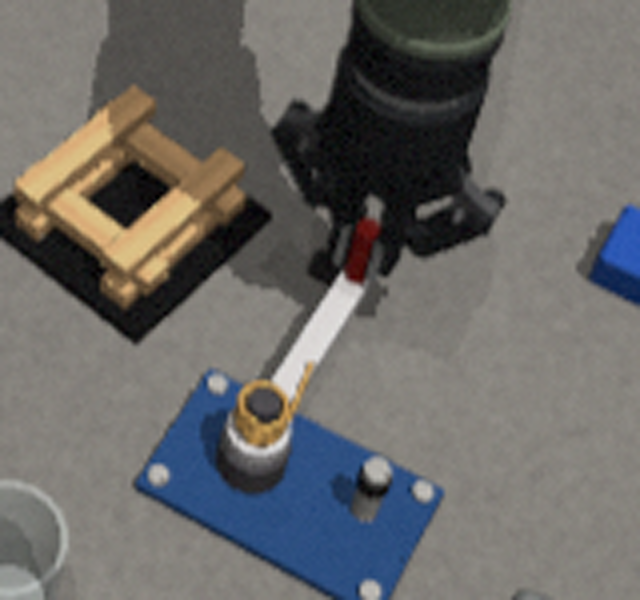

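```bash
python3 - <<'E'
from h import *
im=cv2.imread("pics/g_full.png"); hsv=cv2.cvtColor(cv2.resize(im,None,fx=4,fy=4,interpolation=cv2.INTER_CUBIC),cv2.COLOR_BGR2HSV)
m=cv2.inRange(hsv,(0,150,60),(6,255,255))|cv2.inRange(hsv,(172,150,60),(180,255,255)); m[:,:1560]=0; m[:,1700:]=0
ys,xs=np.nonzero(m)
for r in range(ys.min(),ys.max(),6):
    k=xs[ys==r]; print((r+.5)/4-.5,(k.min()+.5)/4-.5,(k.max()+.5)/4-.5,end=" | ")
T=[518.5,195.25]
print("\n",proj("scene",[[*T,z] for z in(52,62,76,88,100)]).round(1))
print("dx 10mm",(proj("scene",[[T[0]+10,T[1],76]])-proj("scene",[[*T,76]])).round(1))
E
```

```text
214.125 410.375 410.375 | 215.625 409.125 413.375 | 217.125 408.875 414.375 | 218.625 408.875 413.625 | 220.125 408.625 412.375 | 221.625 408.125 411.375 | 223.125 407.875 411.125 | 224.625 407.125 411.125 | 226.125 406.375 410.125 | 227.625 406.625 409.875 | 229.125 407.125 410.125 | 
 [[409.4 227.6]
 [410.1 225.1]
 [411.  221.6]
 [411.9 218.6]
 [412.7 215.5]]
dx 10mm [[-1.5  3.2]]
```

```bash
sed -i 's/637.5,183.5/638.5,183.5/' h.py; python3 - <<'E'
from h import *
for q in np.arange(.12,1.09,.12):
    p,r=arc(q); bot.movel([*p,62],r,max_speed=60)
    s=bot.get_state(); print(round(q,2),s["contact_force"].round(1),round(s["opening"]*85,1))
for q in np.arange(1.11,1.27,.03):
    p,r=arc(q); hit=bot.movel([*p,62],r,max_speed=20,threshold=9)
    s=bot.get_state(); t=np.array([np.sin(r[2]),-np.cos(r[2])]); print(round(q,2),hit,s["contact_force"].round(1),"tang",round(float(s["contact_force"][:2]@t),1),s["tcp_pos"].round(1),round(s["opening"]*85,1))
    if hit: break
bot.dwell(.2); s=bot.get_state(); print(s["contact_force"],s["t"])
I=[imaging.capture(n) for n in("scene","top")]
cv2.imwrite("pics/w.png",np.hstack([cv2.resize(I[0][170:320,310:460],(400,400),interpolation=cv2.INTER_CUBIC),cv2.resize(I[1][140:250,210:320],(400,400),interpolation=cv2.INTER_CUBIC)]))
E
```

```text
0.12 [-2.6 -0.1  7.3] 12.7
0.24 [-2.  -0.   6.7] 12.4
0.36 [-0.9 -0.1  7. ] 12.4
0.48 [-1.8 -0.5  7.7] 12.5
0.6 [-1.4 -2.6  7.1] 12.5
0.72 [-2.5 -2.4  7.1] 12.5
0.84 [-3.2 -2.8  8.7] 12.6
0.96 [-4.7 -2.2  8.1] 12.8
1.08 [-4.3 -2.6  8.9] 12.4
1.11 False [-3.7 -2.7  8.3] tang 4.4 [594.8 294.8  62.5] 12.6
1.14 False [-4.2 -2.3  9.4] tang 4.7 [598.1 296.1  62.5] 12.5
1.17 False [-5.8 -2.4  8.8] tang 6.2 [601.4 297.2  62.5] 12.8
1.2 False [-5.3 -2.3  8.5] tang 5.8 [604.8 298.3  62.5] 12.4
1.23 False [-8.  -3.1 10.8] tang 8.5 [607.2 299.   62.5] 11.9
1.26 True [-5.8 -2.1  9.5] tang 6.1 [606.4 298.7  62.5] 12.2
[-5.11866565 -1.44283368  8.88324644] 33.3
```

View pics/w.png

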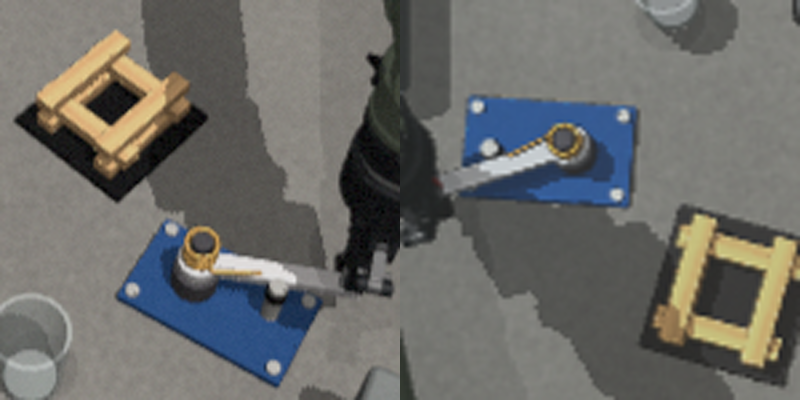

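The arm reaches the pillar, but the threshold stop eased back slightly. I'll press on gently so it stays firmly against the stop.

```bash
python3 - <<'E'
from h import *
for q in (1.23,1.245,1.26):
    p,r=arc(q); bot.movel([*p,62],r,max_speed=15); bot.dwell(.15); s=bot.get_state()
    f=float(s["contact_force"][:2]@np.array([np.sin(r[2]),-np.cos(r[2])])); print(q,round(f,1),s["contact_force"].round(1),s["tcp_pos"].round(1),round(s["opening"]*85,1))
    if f>10: break
bot.dwell(1); s=bot.get_state(); print(s["contact_force"].round(1),s["tcp_pos"].round(1),s["opening"]*85,s["t"])
I=[imaging.capture(n) for n in("scene","top")]
cv2.imwrite("pics/w2.png",np.vstack([np.hstack([cv2.resize(I[0][170:320,310:460],(400,400),interpolation=cv2.INTER_CUBIC),cv2.resize(I[1][140:250,210:320],(400,400),interpolation=cv2.INTER_CUBIC)]),cv2.resize(np.hstack(I),(800,200))]))
E
```

```text
1.23 8.2 [-7.6 -3.2 11.1] [607.2 299.   62.5] 12.8
1.245 12.8 [-12.1  -4.4  14.4] [607.4 299.1  62.4] 12.8
[-12.5  -4.9  12.8] [607.4 299.   62.4] 12.523724668029404 35.2833
```

View pics/w2.png

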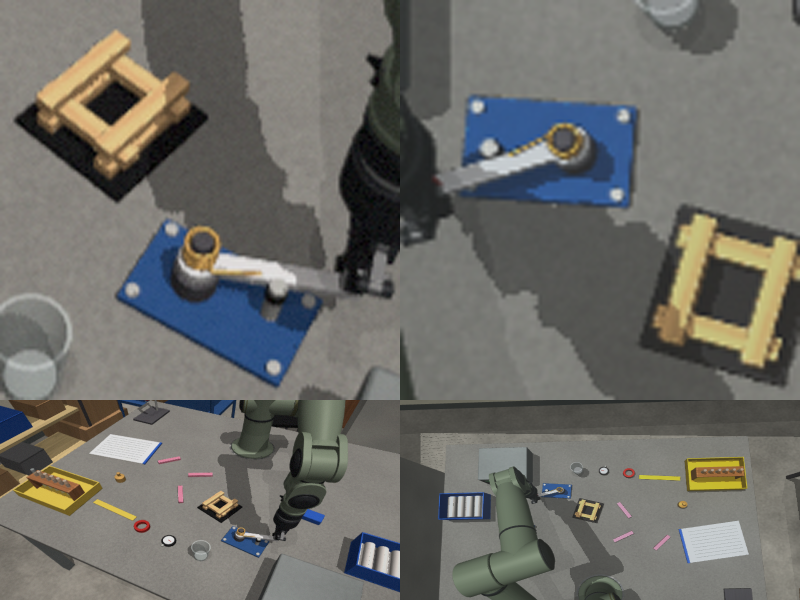

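```bash
python3 -c "
from h import *
print(bot.sign_off()); print(bot.get_state()['t'])"
```

```text
the job is handed in; nothing more can be done
None
the job is handed in; nothing more can be done
```

The job is handed in: both loose slats are on the tower as its third layer, and the striker is wound to its stop and still held by the red post. The clock stood at about 35 s, within the 72 s limit.

- **Slats:** A camera check after the second placing showed both slats on their intended outlines, to about 1–2 mm. In the images, the slats already in the tower had not visibly moved, and neither had the other things on the bench.
- **Striker:** I gripped the post and followed the arc to the stop. The push then rose from 8 to 13 N over about 0.2 mm of travel, where the spring alone gives about 6 N. The picture also shows the arm against the pillar, and the hold stayed steady for the 1 s I waited before handing in.

**Checks that disagreed or fell short:**
- **Cameras:** The two cameras differed by about 3 mm or more on the tower's position. I used the scene camera because the first slat, once in the gripper, appeared there where predicted.
- **Bottom slats:** They look 1–2 mm off their nominal lines, and I did not correct for that.
- **Stop contact:** The first stop on a force threshold eased the arm slightly back off the pillar, so I pressed it on again.
- **Vertical force:** A force of about 13 N still shows at the hold. I did not track down its cause.

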